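# Move the hanging supply basket to the blue hook

## Robot

A 7-joint arm with a two-finger parallel gripper is mounted at the origin on the work surface. World frame = base frame: x ahead of the robot, y to its left, z up, the work surface at z = 0. Lengths are in mm, angles in rad, forces in N, time in s.
With the tool pointing down it reaches from about 425 to 875 mm from the base axis. Payload 8.4 kg.
Tool frame: the origin (TCP) lies at the very end of the fingers, on their centre line; the grasp point (between the pads) lies 19 mm behind it (grasp_offset is the distance from the TCP to the grasp point, in mm); z points along the fingers, y is the line along which they close (so a half turn about z gives the same grasp; the last joint's range is limited). The gripper opens to 87 mm and grips with 3 to 60 N. Pads are 19 mm wide; open, the fingers measure 117 mm over their backs; the gripper's body (75 mm by 190 mm) begins 51 mm behind the grasp point.
Start: joints at [-1.261, 0.333, 0.04, 1.465, -0.013, 1.343, -0.059], TCP at [258.378, 596.408, 199.646] pointing down, gripper open.
Joint ranges: [-2.58, 2.58], [-0.38, 2.09], [-1.3, 1.39], [0.25, 2.4], [-1.5, 4.64], [0.08, 2.09], [-2.65, 2.65]. Speed limits (rad/s): [2.22, 2.22, 2.79, 2.79, 3.14, 3.14, 3.14].

## Interface

Orientations are given as a rotation vector (axis times angle).
In Python, from bench import read_state, read_camera, camera_info, finish_job, search_frame, mark_of, grasp_offset gives the robot as it stands.
- The arm moves only by the tool play_rows, never from a script. Its argument "deltas" is one flat list of numbers, 7 for each row, row after row: the shift along the tool's x, y, z in m, then the turn, a rotation vector about the tool's x, y, z in rad, then the finger opening in m, from 0 to 0.087. A call has 1 to 10 rows; each row is the pose to reach, as a shift and turn from the pose commanded when the call began, along the tool's axes at that moment; what a row does not reach only later rows make up. A row lasts 1/8 s, in which the tool goes at most 62.5 mm and 10.7 degrees, less where a joint would pass 70% of its speed; a pose out of reach is approached as far as the arm can. A call with a gripper value outside its range is refused whole. The fingers move at their own pace and stop on an object; "grip_force" is the grip in N (left out, the last holds). Time passes only in rows, so rows that repeat a pose let the fingers close. It gives the time, the measured TCP pose, the force, the opening and the grip force at its end, in the units of the state.
- read_state(): the state, without advancing time (a new reading comes with each control period).
- read_camera(name): name is "side" or "top"; returns the picture (400x640x3 uint8, red, green, blue); there is no depth.
- camera_info(name): a dict with "vfov" (degrees; the focal length in pixels is half the picture's height over the tangent of half this angle, whatever the lens; pixels are square), "cx", "cy" (the principal point, pixels), "position" and "orientation" of the camera in the world. Camera axes: x right, y down, z forward; pixel columns grow to the right and rows downward; lengths in mm; the calibration is good to about 2 mm. A picture is of the moment at which its call begins. camera_info takes no time and is no camera call.
- finish_job(): hands the job in; it is judged then, once.
Trained networks look in the newest picture that a camera, given by its name, has taken for a name from the list of things; names that differ only in an ending like _2 or _b are one class to them, and where a whole thing is asked for, a point or a joint stands for the part that bears it (a point fixed in the world has none). Each returns a list of dicts, best first, with "confidence" (0 to 1); they miss things now and then, are a little off and sometimes report something else, mostly with a low value. They report only what shows in the picture. A call takes as long as a camera call. They do not tell look-alikes from the thing itself.
- search_frame(camera, thing): "xyz" ([x, y, z] in mm, in world coordinates, good to about 4 mm: the middle of the surface that is visible of it).
- mark_of(camera, thing): "xyz" ([x, y, z] in mm, in world coordinates, good to about 4 mm: a listed point, or the origin of a listed thing).
The state is a dict: "time_s": time; "q": joint angles; "qd": joint speeds; "joint_efforts": joint torques, N m; "ee_pos": TCP position; "tcp_rot": TCP orientation; "ft_force": force on the tool from outside, world axes, zero at the start; "ft_torque": the same for the moment, N m; "opening": finger opening in mm; "finger_force": force on a finger pad.
Only numpy, scipy, OpenCV 4.12 (cv2) and the standard library are available. Lean on these libraries where they do the work, as an engineer would, in place of code of your own. Each camera call takes 0.05 s, during which the arm holds its last target. There are 200 camera calls.

## Task

Take the pink supply basket by its black handle off the white stand's hook and hang it on the blue stand's hook, keeping it level and in the air all the way and leaving the little jar standing in it. Feel along the blue stand's arm for the notch, gently, until the basket's cross key drops fully into it, then let go so that the basket hangs there by itself. Do not disturb the other things on the counter.

Things in the scene. Friction and masses are not known exactly. Their poses are not given: they have to be found in the camera images.
- basket: Pink open basket, 100 (x) by 80 (y) by 50 mm high, 0.4 to 0.6 kg with its jar. Origin: centre of its underside. Two straps (30 mm wide in x, 4 mm thick, at y = +-38 mm) rise from its long sides to a steel top plate. The hook's arm passes along x through the window under the plate: 72 mm wide, 70 mm high from rim to plate. Basket +x points to the post of the stand on which it hangs.
- basket_handle (a point): Grasp point on the basket's upright black handle block, 30 mm (basket x) by 20 mm (basket y) by 50 mm tall, standing on the top plate (40 x 80 x 6 mm): on the block's axis, 30 mm above the plate, 20 mm below the block's top, 156 mm above the basket's origin. Axes as the basket's.
- basket_key (a point): The key is a bar across the underside of the top plate, along basket y, 8 mm thick in x, square with slightly rounded edges, standing 9 mm down from the plate. This point: middle of its lowest edge, 111 mm above the basket's origin (plate underside 120 mm, plate top 126 mm above it). Axes as the basket's.
- vial: Small jar with a blue lid, 32 mm diameter, 45 mm high, 50 g, standing in the rear (+x) compartment of the basket, its top 1 mm below the rim (basket floor 4 mm thick). Origin: centre of its underside.
- hook_a_notch (a point): Centre of the white stand's notch, at the height of its arm's top face, 200 mm over the counter. The notch crosses the arm, 11 mm wide in x, 14 mm deep; the basket's key sits in it at first. To take the basket off, lift the key out and over the lip at the free end, then move along -x until plate and straps are past the free end (62 mm from here).
- hook_a: White stand where the basket hangs at first. Origin on the counter, 200 mm below hook_a_notch, same axes. Steel arm along x, 22 mm wide, 24 mm thick, from the post (near face 80 mm on the +x side) to the free end 62 mm on the -x side, which has an upturned lip 6 mm thick and 5 mm above the arm's top face. Foot plate 10 mm high.
- hook_b_arm (a point): Point at the height of the blue stand's arm top face, 200 mm over the counter when unloaded; the arm is sprung and gives straight down about 1 mm per 2 N (this point with it). Its notch centre lies along x within 20 mm either side of this point, not reported: find it by feel, sliding the key on the top face with light downward pressure until it drops 9 mm and the plate lies flat.
- hook_b: Blue stand, the destination, empty at first. Origin on the counter, 200 mm below hook_b_arm, same axes. Made like the white one (arm 22 mm wide, +x to the post, notch 11 mm wide and 14 mm deep), but sprung, and its steel blade is clamped further in or out by an unknown amount; the lip (outer face 62 mm on the -x side of the notch, 5 mm high) shifts with it. The blade stays clamped.
- gel: White bottle 60 mm diameter, 130 mm high, loose on the counter between the stands; leave alone. Origin: centre of its underside.
- cup: Pink cup 76 mm diameter, 85 mm high, loose on the counter outside the stands; leave alone. Origin: centre of its underside.
- jar: Glass jar 70 mm diameter, 80 mm high, loose on the counter outside the stands; leave alone. Origin: centre of its underside.
There are look-alikes about, which are no part of the job. Leave any red look-alike of the hook_b alone.

How it is judged:
By the outcome, as a careful person would: the job done as asked, in the order asked, and still so for the second after the job is handed in, with the robot touching nothing.
It also fails if it takes over 72 s, if anything falls off the work surface, if the arm or the gripper's body presses on something with over 40 N, if the wrist force passes 120 N, or if a joint passes its speed limit or range.

## Working session

There is one attempt and no reset: what is moved stays moved. The work goes in short steps, Python scripts to look and compute and a tool call to move; the robot and the scene stay as the last step left them, time stands still between calls to the robot, and variables do not carry over. Pictures are saved under pics/ and viewed, at most 10 in all, crops included, and the job is handed in when it is done.

Besides the shell and the picture viewer there is one more tool, called after "Emit:" in YAML: its name, and indented under it one key for each argument. play_rows: Moves the arm, as the interface text tells. Its arguments: {"type":"object","properties":{"deltas":{"type":"array","items":{"type":"number"}},"grip_force":{"type":"number"}},"required":["deltas"]}

```bash
mkdir -p pics; ls
python3 - <<'E'
from bench import *
import cv2
s=read_state();print(s)
for n in("side","top"):
    print(camera_info(n)); im=read_camera(n); cv2.imwrite(f"pics/{n}0.png",im[...,::-1])
    for t in("basket","basket_handle","basket_key","vial","hook_a_notch","hook_a","hook_b_arm","hook_b","gel","cup","jar"):
        print(n,t,[(r["xyz"],r["confidence"]) for r in mark_of(n,t)][:4])
E
```

```text
pics
{'time_s': 0.0, 'q': array([-1.26117619,  0.33389662,  0.03986639,  1.46630211, -0.01340326,
        1.34330152, -0.05850305]), 'qd': array([-0.00189722, -0.00072305, -0.00058185, -0.00217932,  0.0005517 ,
        0.00243941,  0.00140432]), 'joint_efforts': array([-1.46078060e-04, -6.56357789e+01,  1.33511625e+00, -4.03808999e+01,
       -5.98571822e-02,  4.47751803e-02,  1.81141700e-04]), 'ee_pos': array([258.20963207, 595.94255551, 198.75334963]), 'tcp_rot': array([-6.37685830e-01, -3.07595720e+00,  2.55323835e-03]), 'ft_force': array([-0.04059684, -0.03927286, -0.97610749]), 'ft_torque': array([ 0.01401314,  0.00906697, -0.05488426]), 'finger_force': 0.0, 'opening': 87.02951984856281}
{'vfov': 50.98803983178036, 'cx': 323.5674981736603, 'cy': 203.96132303309133, 'position': array([588.53243877, 667.55908598, 896.29164005]), 'orientation': array([-0.03586739,  2.91417693, -1.15265313])}
side basket [([620.9, 205.6, 198.5], 0.73), ([620.1, 206.1, 82.1], 0.59)]
side basket_handle [([616.2, 204.7, 239.1], 0.71)]
side basket_key [([616.1, 203.7, 189.1], 0.76)]
side vial [([637.9, 
[... 679 characters left out ...]
basket [([614.4, 201.1, 83.1], 0.64), ([620.8, 3.6, -1.1], 0.31)]
top basket_handle [([622.0, 209.7, 237.2], 0.68), ([616.9, 205.9, 194.0], 0.38)]
top basket_key [([618.2, 205.5, 188.8], 0.87)]
top vial []
top hook_a_notch [([620.6, 209.0, 199.0], 0.87)]
top hook_a [([763.4, 9.5, 2.2], 0.71), ([618.0, 208.1, 0.5], 0.64), ([583.5, -190.0, 0.1], 0.64), ([465.8, 411.1, -0.4], 0.48)]
top hook_b_arm [([581.5, -190.5, 201.0], 0.97), ([763.9, 6.4, 197.1], 0.64)]
top hook_b [([763.4, 9.5, 2.2], 0.71), ([618.0, 208.1, 0.5], 0.64), ([583.5, -190.0, 0.1], 0.64), ([465.8, 411.1, -0.4], 0.48)]
top gel [([619.7, 1.9, 1.9], 0.87)]
top cup [([463.9, 411.3, -0.2], 0.8)]
top jar [([452.2, -430.2, 4.2], 0.65)]
```

View pics/side0.png

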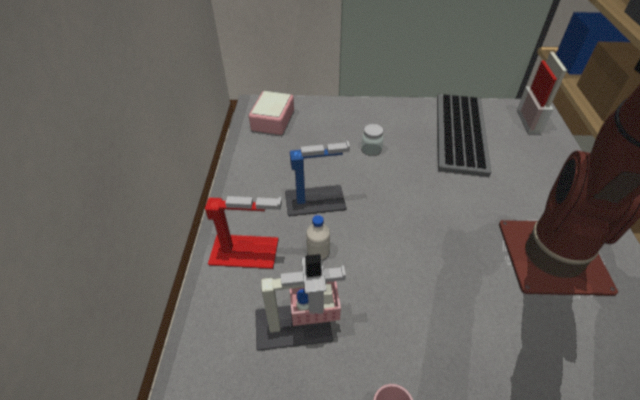

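View pics/top0.png

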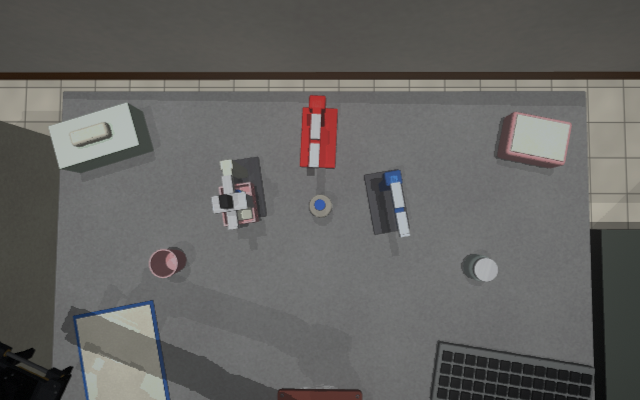

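The side view shows the basket on the white stand (310,290), blue stand (320,170), red look-alike (240,220), and the gel at (318,238). The top view shows blue arm (390,178)-(405,235), white arm (225,165)-(233,228), both slightly yawed. I'll enlarge them to measure yaw.

Run:
```python
import cv2,numpy as np
t=cv2.imread("pics/top0.png");s=cv2.imread("pics/side0.png")
f=lambda im,x,y:cv2.resize(im[y:y+75,x:x+100],(400,300),interpolation=cv2.INTER_CUBIC)
cv2.imwrite("pics/crop.png",np.vstack([np.hstack([f(t,185,158),f(t,345,165)]),np.hstack([f(s,255,250),f(s,270,135)])]))
```

```text
(no output)
```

View pics/crop.png

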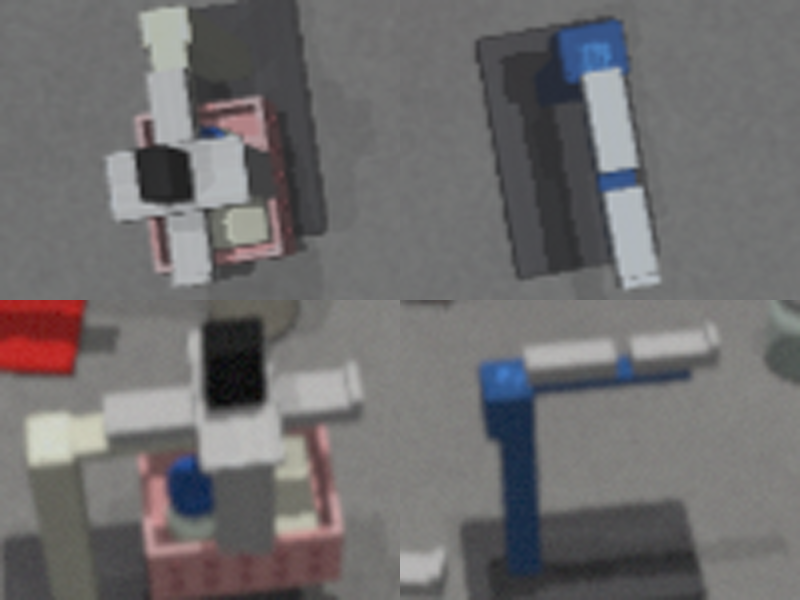

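```bash
cat > h.py <<'E'
import numpy as np
from bench import camera_info
from scipy.spatial.transform import Rotation as R
def ray(n,u,v):
    c=camera_info(n);f=200/np.tan(np.radians(c["vfov"]/2))
    return c["position"],R.from_rotvec(c["orientation"]).apply([(u-c["cx"])/f,(v-c["cy"])/f,1])
def plane(n,u,v,z):
    p,d=ray(n,u,v);return p+d*(z-p[2])/d[2]
def tri(a,b):
    (p,d),(q,e)=ray(*a),ray(*b)
    s=np.linalg.lstsq(np.c_[d,-e],q-p,rcond=None)[0];P,Q=p+s[0]*d,q+s[1]*e
    return (P+Q)/2,np.linalg.norm(P-Q)
E
python3 - <<'E'
from h import *
T=lambda x,y,ox,oy:((x%400+.5)/4-.5+ox,(y%300+.5)/4-.5+oy)
W=lambda x,y:("top",*T(x,y,185,158));B=lambda x,y:("top",*T(x,y,345,165))
SW=lambda x,y:("side",*T(x,y,255,250));SB=lambda x,y:("side",*T(x,y,270,135))
def ln(nm,a,b,z):
    P,Q=plane(*a,z),plane(*b,z);d=P-Q;print(nm,P.round(1),Q.round(1),"yaw",np.degrees(np.arctan2(d[1],d[0])).round(2),np.linalg.norm(d).round(1))
ln("wL",W(148,73),W(172,285),200);ln("wR",W(187,70),W(210,280),200)
ln("bL",B(583,72),B(618,287),200);ln("bR",B(620,68),B(659,280),200)
ln("bfoot",B(477,40),B(518,278),10);ln("bfootx",B(477,40),B(612,20),10)
ln("wfootR",W(294,2),W(325,235),10)
ln("rimW",W(136,117),W(160,270),126-76);ln("rimR",W(263,97),W(292,250),133)
ln("sideB top",SB(524,347),SB(708,328),200);ln("sideB bot",SB(527,378),SB(715,352),200)
ln("sW bot",SW(105,435),SW(358,400),200)
print("gap tri",tri(B(617,181),SB(625,368)), plane(*B(617,181),200),plane(*SB(625,366),200))
print("notch floor z186",plane(*B(617,181),186),plane(*SB(625,368),186))
print("lip end", plane(*B(639,285),205),plane(*SB(711,338),205),tri(B(639,285),SB(711,338)))
print("wlip",tri(W(191,283),SW(352,385)))
# black handle top corners top view
print("handle top", tri(W(164,172),SW(235,345)))
for c in [(140,148),(185,145),(192,200),(145,202)]:print(plane(*W(*c),260).round(1))
E
```

```text
wL [680.1 226.  200. ] [556.8 209.7 200. ] yaw 7.51 124.4
wR [682.  203.2 200. ] [559.8 187.7 200. ] yaw 7.22 123.2
bL [ 665.6 -166.8  200. ] [ 541.6 -186.4  200. ] yaw 8.98 125.5
bR [ 668.  -188.2  200. ] [ 545.7 -209.9  200. ] yaw 10.08 124.2
bfoot [ 707.4 -120.9   10. ] [ 541.5 -149.2   10. ] yaw 9.7 168.3
bfootx [ 707.4 -120.9   10. ] [ 721.7 -215.1   10. ] yaw 98.64 95.3
wfootR [753.3 176.6  10. ] [589.4 152.6  10. ] yaw 8.32 165.6
rimW [668.  275.4  50. ] [564.6 257.2  50. ] yaw 9.99 105.0
rimR [673.2 172.2 133. ] [577.9 152.7 133. ] yaw 11.54 97.4
sideB top [ 668.1 -189.8  200. ] [ 547.7 -212.7  200. ] yaw 10.76 122.5
sideB bot [ 664.3 -158.7  200. ] [ 543.5 -187.9  200. ] yaw 13.61 124.3
sW bot [680.7 227.2 200. ] [558.3 204.1 200. ] yaw 10.68 124.5
gap tri (array([ 602.54357105, -188.71564238,  184.67688473]), np.float64(0.9903710655963592)) [ 602.50608664 -186.15299406  200.        ] [ 601.79805062 -172.25147732  200.        ]
notch floor z186 [ 602.99298129 -188.50409062  186.        ] [ 602.02330639 -187.09384113  186.        ]
lip end [ 542.9201152 -197.5596853  205.       ] [ 546.20685742 -196.04883619  205.        ] (array([ 544.49677727, -197.86281088,  203.54979486]), np.float64(3.240071602828877))
wlip (array([559.66684288, 197.78151615, 203.50154702]), np.float64(3.2759884311553003))
handle top (array([618.95078822, 203.86623795, 243.81634871]), np.float64(1.7914208259844302))
[632.  212.9 260. ]
[633.7 188.3 260. ]
[603.8 184.  260. ]
[602.6 209.6 260. ]
```

The blue gap triangulates to z≈185, which matches a notch floor. That puts the notch at about (602.5, -188.4), 20 mm toward the post, with blue yaw about 9.5°. The lip at x≈543 agrees with this. The white notch and handle are at about (618, 206.5) with yaw about 8°.

```bash
cat >> h.py <<'E'
def heading(rv):
    x=R.from_rotvec(rv).as_matrix()[:,0];return np.degrees(np.arctan2(x[1],x[0]))
def delta(p,th,q,th2):   # world pose -> tool deltas (m, rad about tool z); tool down
    t=np.radians(th);d=np.subtract(q,p)
    M=np.array([[np.cos(t),np.sin(t),0],[np.sin(t),-np.cos(t),0],[0,0,-1]])
    return (M@d/1000).round(4),round(-np.radians(th2-th),4)
E
python3 - <<'E'
from h import *
p=[258.378,596.408,199.646];print(delta(p,156.58,[618,206.5,340],188))
E
```

```text
(array([-0.485 , -0.2148, -0.1404]), np.float64(-0.5484))
```

Emit:
play_rows:
  deltas: [0, 0, -0.05, 0, 0, 0, 0.087, 0, 0, -0.1, 0, 0, 0, 0.087, -0.02, -0.01, -0.14, 0, 0, 0, 0.087, -0.07, -0.031, -0.1404, 0, 0, -0.08, 0.087, -0.12, -0.053, -0.1404, 0, 0, -0.16, 0.087, -0.17, -0.075, -0.1404, 0, 0, -0.24, 0.087, -0.22, -0.097, -0.1404, 0, 0, -0.32, 0.087, -0.27, -0.12, -0.1404, 0, 0, -0.4, 0.087, -0.32, -0.142, -0.1404, 0, 0, -0.48, 0.087, -0.37, -0.164, -0.1404, 0, 0, -0.5484, 0.087]

```text
time_s: 2.45
ee_pos: [533.7, 297.4, 340.3]
tcp_rot: [-0.223, 3.133, 0.001]
ft_force: [-0.2, 0.9, 0.1]
opening: 87.0
finger_force: 0.0
```

Run:
```python
from h import *
s=read_state() if 0 else None
from bench import read_state
s=read_state();print(s["ee_pos"],heading(s["tcp_rot"]))
t=np.radians(156.58);M=np.array([[np.cos(t),np.sin(t)],[np.sin(t),-np.cos(t)]])
p=np.array([258.378,596.408])+M.T@[-370,-164];print(p)
print(delta([*p,340.05],188,[618,206.5,340],188))
```

```text
[533.67029607 297.44771103 340.2899913 ] -171.85372385491218
[532.71110882 298.85574341]
(array([-7.160e-02, -1.033e-01,  1.000e-04]), np.float64(-0.0))
```

Emit:
play_rows:
  deltas: [-0.024, -0.034, 0, 0, 0, 0, 0.087, -0.048, -0.069, 0, 0, 0, 0, 0.087, -0.0716, -0.1033, 0, 0, 0, 0, 0.087, -0.0716, -0.1033, 0, 0, 0, 0, 0.087, -0.0716, -0.1033, 0, 0, 0, 0, 0.087]

```text
time_s: 3.08
ee_pos: [617.7, 207.1, 339.9]
tcp_rot: [0.219, -3.133, -0.001]
ft_force: [0.7, 0.6, -0.8]
opening: 87.3
finger_force: 0.0
```

Run:
```python
from h import *
from bench import *
import cv2
s=read_state();print(s["ee_pos"],heading(s["tcp_rot"]),s["ft_force"])
for n in("side","top"):
    im=read_camera(n); cv2.imwrite(f"pics/{n}1.png",im[...,::-1])
    for t in("basket_handle","basket_key","hook_a_notch"):
        print(n,t,[(r["xyz"],r["confidence"]) for r in mark_of(n,t)][:2])
```

```text
[617.66266019 207.06503019 339.91000255] -171.98593756604862 [ 0.70883907  0.6353614  -0.8138902 ]
side basket_handle [([617.7, 205.3, 237.3], 0.79)]
side basket_key [([620.5, 205.4, 192.5], 0.57), ([585.9, -191.4, 0.8], 0.44)]
side hook_a_notch [([621.4, 206.4, 197.7], 0.6)]
top basket_handle [([621.2, 209.7, 238.0], 0.76)]
top basket_key [([616.1, 206.3, 190.6], 0.72)]
top hook_a_notch [([582.2, -190.7, 199.7], 0.63)]
```

Emit:
play_rows:
  deltas: [0, 0, 0.03, 0, 0, 0, 0.087, 0, 0, 0.06, 0, 0, 0, 0.087, 0, 0, 0.085, 0, 0, 0, 0.087, 0, 0, 0.105, 0, 0, 0, 0.087, 0, 0, 0.115, 0, 0, 0, 0.07, 0, 0, 0.123, 0, 0, 0, 0.05, 0, 0, 0.123, 0, 0, 0, 0.04, 0, 0, 0.123, 0, 0, 0, 0.035]
  grip_force: 10

```text
time_s: 4.47
ee_pos: [618.3, 206.6, 217.8]
tcp_rot: [-0.219, 3.133, 0.0]
ft_force: [0.0, 0.6, 0.8]
opening: 55.1
finger_force: 0.0
```

Run:
```python
from h import *
from bench import *
import cv2
s=read_state();print(s["ee_pos"],heading(s["tcp_rot"]),s["ft_force"],s["opening"],s["finger_force"])
f=lambda im,x,y:cv2.resize(im[y:y+75,x:x+100],(400,300),interpolation=cv2.INTER_CUBIC)[...,::-1]
cv2.imwrite("pics/c1.png",np.hstack([f(read_camera("top"),185,158),f(read_camera("side"),265,235)]))
```

```text
[618.32359409 206.58074939 217.81539754] -172.00316923854996 [0.03724634 0.58597081 0.82587508] 55.120996857169104 0.0
```

View pics/c1.png

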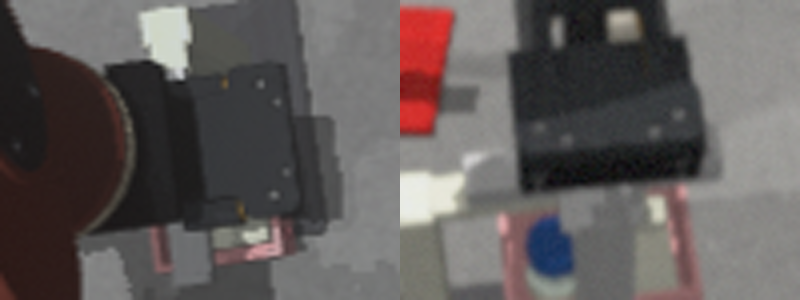

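The gripper body covers the handle, and nothing looks disturbed. Closing gently.

Emit:
play_rows:
  deltas: [0, 0, 0, 0, 0, 0, 0.03, 0, 0, 0, 0, 0, 0, 0.025, 0, 0, 0, 0, 0, 0, 0.015, 0, 0, 0, 0, 0, 0, 0.01, 0, 0, 0, 0, 0, 0, 0.01, 0, 0, 0, 0, 0, 0, 0.01, 0, 0, 0, 0, 0, 0, 0.01]
  grip_force: 10

```text
time_s: 5.45
ee_pos: [618.0, 206.4, 217.1]
tcp_rot: [-0.219, 3.134, -0.0]
ft_force: [-0.5, -0.9, 1.8]
opening: 19.9
finger_force: 10.0
```

Emit:
play_rows:
  deltas: [0, 0, 0, 0, 0, 0, 0.01, 0, 0, 0, 0, 0, 0, 0.01, 0, 0, 0, 0, 0, 0, 0.01]
  grip_force: 45

```text
time_s: 5.82
ee_pos: [618.0, 206.4, 217.1]
tcp_rot: [0.219, -3.134, 0.0]
ft_force: [-0.8, -1.4, 1.1]
opening: 20.0
finger_force: 44.9
```

Emit:
play_rows:
  deltas: [0, 0, -0.002, 0, 0, 0, 0.01, 0, 0, -0.005, 0, 0, 0, 0.01, 0, 0, -0.009, 0, 0, 0, 0.01, 0, 0, -0.013, 0, 0, 0, 0.01, 0, 0, -0.017, 0, 0, 0, 0.01, 0, 0, -0.021, 0, 0, 0, 0.01, 0, 0, -0.025, 0, 0, 0, 0.01, 0, 0, -0.025, 0, 0, 0, 0.01]

```text
time_s: 6.82
ee_pos: [618.2, 206.5, 242.5]
tcp_rot: [-0.219, 3.133, 0.0]
ft_force: [1.1, 0.1, -6.5]
opening: 19.6
finger_force: 44.9
```

Run:
```python
from h import *
from bench import *
import cv2
s=read_state();print(s["ee_pos"],heading(s["tcp_rot"]),s["ft_force"],s["ft_torque"],s["opening"])
print([mark_of(n,t)[:1] for n in("side","top") if read_camera(n) is not None for t in("basket_key","basket","vial")])
```

```text
[618.18908287 206.54393423 242.50666591] -172.00676057426148 [ 1.08282041  0.12132307 -6.46332437] [ 0.0632459   0.01109168 -0.05131669] 19.59628766362184
[[{'xyz': [616.7, 205.1, 214.4], 'confidence': 0.96}], [{'xyz': [619.7, 205.6, 105.1], 'confidence': 0.7}], [], [{'xyz': [618.3, 206.9, 215.5], 'confidence': 0.83}], [{'xyz': [615.4, 203.5, 108.9], 'confidence': 0.74}], [{'xyz': [585.1, -189.2, -0.8], 'confidence': 0.65}]]
```

Emit:
play_rows:
  deltas: [0.003, 0, 0, 0, 0, 0, 0.01, 0.01, 0, 0, 0, 0, 0, 0.01, 0.022, 0, 0, 0, 0, 0, 0.01, 0.036, 0, 0, 0, 0, 0, 0.01, 0.05, 0, 0, 0, 0, 0, 0.01, 0.065, 0, 0, 0, 0, 0, 0.01, 0.08, 0, 0, 0, 0, 0, 0.01, 0.094, 0, 0, 0, 0, 0, 0.01, 0.102, 0, 0, 0, 0, 0, 0.01, 0.105, 0, 0, 0, 0, 0, 0.01]

```text
time_s: 8.48
ee_pos: [513.7, 191.9, 242.2]
tcp_rot: [-0.219, 3.134, 0.0]
ft_force: [0.9, -0.1, -5.0]
opening: 19.6
finger_force: 44.9
```

Run:
```python
from h import *
from bench import *
import cv2
s=read_state();print(s["ee_pos"],heading(s["tcp_rot"]),s["ft_force"],s["ft_torque"],s["opening"])
f=lambda im,x,y:cv2.resize(im[y:y+113,x:x+150],(400,300),interpolation=cv2.INTER_CUBIC)[...,::-1]
cv2.imwrite("pics/c2.png",np.hstack([f(read_camera("top"),185,150),f(read_camera("side"),265,230)]))
c=np.radians(8);p=np.array([618-105*np.cos(c),206.5-105*np.sin(c),242]);print(p)
b=np.radians(9.5);n=np.array([602.5,-188.4])
q=n-100*np.array([np.cos(b),np.sin(b)]);print(q,delta(p,188,[*q,300],189.5))
print("wp",delta(p,188,[500,80,310],188),delta(p,188,[490,-80,310],188))
```

```text
[513.67039568 191.93196149 242.23123276] -171.99551713280056 [ 0.93085805 -0.10233583 -5.00505268] [ 0.09267866 -0.19429118  0.02819776] 19.56345144305582
[514.02185278 191.8868244  242.        ]
[ 503.87143985 -204.90476059] (array([ 0.0653, -0.3915, -0.058 ]), np.float64(-0.0262))
wp (array([ 0.0295, -0.1088, -0.068 ]), np.float64(-0.0)) (array([ 0.0616, -0.2659, -0.068 ]), np.float64(-0.0))
```

View pics/c2.png

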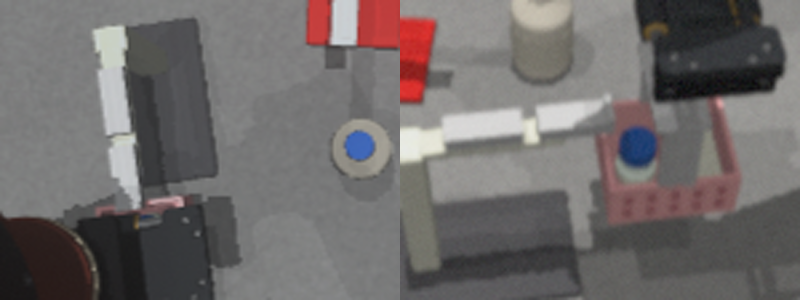

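The basket is clear of the white hook and level, with the jar standing in it. Its rim is still just under the lip, so I'll back off further before raising. The white notch now shows at top (230.8, 202.2), which gives a calibration check.

Emit:
play_rows:
  deltas: [0.005, 0, 0, 0, 0, 0, 0.01, 0.015, 0, 0, 0, 0, 0, 0.01, 0.024, 0, -0.003, 0, 0, 0, 0.01, 0.028, 0, -0.012, 0, 0, 0, 0.01, 0.03, 0, -0.024, 0, 0, 0, 0.01, 0.03, 0, -0.036, 0, 0, 0, 0.01, 0.03, 0, -0.048, 0, 0, 0, 0.01, 0.03, -0.003, -0.058, 0, 0, 0, 0.01, 0.03, -0.01, -0.065, 0, 0, 0, 0.01, 0.03, -0.022, -0.068, 0, 0, 0, 0.01]

```text
time_s: 9.82
ee_pos: [487.5, 165.4, 310.4]
tcp_rot: [-0.22, 3.134, -0.0]
ft_force: [1.0, 0.0, -5.6]
opening: 19.4
finger_force: 44.9
```

Run:
```python
from h import *
print(plane("top",230.8,202.2,186), tri(("top",230.8,202.2),("side",265+(131+.5)/2.667-.5,230+(132+.5)/2.667-.5)))
```

```text
[619.42340739 206.98071454 186.        ] (array([618.71875287, 206.98196665, 185.9935658 ]), np.float64(1.4081643665607215))
```

Run:
```python
from h import *
b=np.radians(9.5);n=np.array([602.5,-188.4]);q=n-122*np.array([np.cos(b),np.sin(b)])
print(q,delta([487.4,165.9,310],188,[*q,310],189.5))
```

```text
[ 482.17315661 -208.53580792] (array([ 0.0573, -0.3701,  0.    ]), np.float64(-0.0262))
```

Emit:
play_rows:
  deltas: [0.002, -0.012, 0, 0, 0, 0, 0.01, 0.005, -0.03, 0, 0, 0, -0.002, 0.01, 0.008, -0.052, 0, 0, 0, -0.004, 0.01, 0.012, -0.075, 0, 0, 0, -0.006, 0.01, 0.015, -0.098, 0, 0, 0, -0.008, 0.01, 0.019, -0.121, 0, 0, 0, -0.01, 0.01, 0.022, -0.144, 0, 0, 0, -0.012, 0.01, 0.026, -0.167, 0, 0, 0, -0.014, 0.01, 0.03, -0.19, 0, 0, 0, -0.016, 0.01, 0.033, -0.213, 0, 0, 0, -0.018, 0.01]

```text
time_s: 11.08
ee_pos: [483.6, -51.5, 309.9]
tcp_rot: [0.246, -3.132, -0.0]
ft_force: [0.4, 0.3, -6.0]
opening: 19.5
finger_force: 44.9
```

Run:
```python
from h import *
t=np.radians(188);M=np.array([[np.cos(t),np.sin(t)],[np.sin(t),-np.cos(t)]])
p=np.array([487.4,165.9])+M.T@[33,-213];th=188+np.degrees(.018);print(p,th)
b=np.radians(9.5);n=np.array([602.5,-188.4]);q=n-122*np.array([np.cos(b),np.sin(b)])
print(delta([*p,310],th,[*q,242],189.5))
```

```text
[484.36502424 -49.61981097] 189.03132403123547
(array([ 0.0271, -0.1566,  0.068 ]), np.float64(-0.0082))
```

Emit:
play_rows:
  deltas: [0.004, -0.022, 0, 0, 0, -0.002, 0.01, 0.008, -0.044, 0, 0, 0, -0.004, 0.01, 0.012, -0.067, 0, 0, 0, -0.006, 0.01, 0.016, -0.09, 0, 0, 0, -0.008, 0.01, 0.02, -0.113, 0, 0, 0, -0.0082, 0.01, 0.024, -0.135, 0, 0, 0, -0.0082, 0.01, 0.026, -0.15, 0.003, 0, 0, -0.0082, 0.01, 0.0271, -0.1566, 0.01, 0, 0, -0.0082, 0.01, 0.0271, -0.1566, 0.022, 0, 0, -0.0082, 0.01, 0.0271, -0.1566, 0.034, 0, 0, -0.0082, 0.01]

```text
time_s: 12.32
ee_pos: [481.9, -207.7, 274.8]
tcp_rot: [0.261, -3.13, -0.001]
ft_force: [1.6, 1.5, -6.3]
opening: 19.3
finger_force: 44.9
```

Emit:
play_rows:
  deltas: [0, 0, 0.012, 0, 0, 0, 0.01, 0, 0, 0.022, 0, 0, 0, 0.01, 0, 0, 0.03, 0, 0, 0, 0.01, 0, 0, 0.034, 0, 0, 0, 0.01, 0, 0, 0.034, 0, 0, 0, 0.01, 0, 0, 0.034, 0, 0, 0, 0.01]

```text
time_s: 13.08
ee_pos: [482.3, -208.6, 242.4]
tcp_rot: [-0.26, 3.13, -0.0]
ft_force: [0.2, 0.1, -5.6]
opening: 19.9
finger_force: 44.9
```

Run:
```python
from h import *
from bench import *
import cv2
s=read_state();print(s["ee_pos"],heading(s["tcp_rot"]),s["ft_force"],s["ft_torque"],s["opening"])
f=lambda im,x,y:cv2.resize(im[y:y+113,x:x+150],(400,300),interpolation=cv2.INTER_CUBIC)[...,::-1]
cv2.imwrite("pics/c3.png",np.hstack([f(read_camera("top"),345,165),f(read_camera("side"),280,120)]))
for n in("side","top"):
    for t in("basket_key","basket_handle","basket"):print(n,t,[r["xyz"] for r in mark_of(n,t)][:1])
```

```text
[ 482.30566533 -208.57075277  242.42461772] -170.50231408693682 [ 0.21831087  0.09206719 -5.56488299] [0.04965898 0.03292912 0.0733931 ] 19.93702027987575
side basket_key [[484.1, -210.5, 215.3]]
side basket_handle [[482.8, -208.2, 262.9]]
side basket [[485.8, -206.6, 105.7]]
top basket_key [[481.9, -210.0, 215.8]]
top basket_handle [[487.5, -203.3, 266.3]]
top basket [[481.7, -213.0, 106.3]]
```

View pics/c3.png

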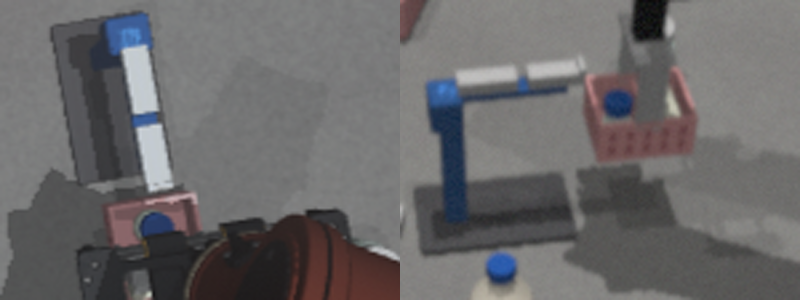

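The basket is level and aligned in front of the blue lip, and the notch band is visible at about (147,119) in the top crop. Advancing over the arm.

Emit:
play_rows:
  deltas: [-0.003, 0, 0, 0, 0, 0, 0.01, -0.01, 0, 0, 0, 0, 0, 0.01, -0.022, 0, 0, 0, 0, 0, 0.01, -0.036, 0, 0, 0, 0, 0, 0.01, -0.052, 0, 0, 0, 0, 0, 0.01, -0.068, 0, 0, 0, 0, 0, 0.01, -0.084, 0, 0, 0, 0, 0, 0.01, -0.098, 0, 0, 0, 0, 0, 0.01, -0.107, 0, 0, 0, 0, 0, 0.01, -0.11, 0, 0, 0, 0, 0, 0.01]

```text
time_s: 14.72
ee_pos: [591.0, -190.2, 241.9]
tcp_rot: [0.26, -3.13, 0.0]
ft_force: [-0.6, -0.1, -5.4]
opening: 19.7
finger_force: 44.9
```

Emit:
play_rows:
  deltas: [0, 0, 0.004, 0, 0, 0, 0.01, 0, 0, 0.008, 0, 0, 0, 0.01, 0, 0, 0.011, 0, 0, 0, 0.01, 0, 0, 0.013, 0, 0, 0, 0.01, 0, 0, 0.014, 0, 0, 0, 0.01, 0, 0, 0.014, 0, 0, 0, 0.01]

```text
time_s: 15.48
ee_pos: [590.6, -190.4, 228.1]
tcp_rot: [0.26, -3.131, 0.0]
ft_force: [-0.2, -0.2, -6.2]
opening: 19.7
finger_force: 44.9
```

Key is about 2 mm above the arm. Lowering in 1 mm steps to contact.

Emit:
play_rows:
  deltas: [0, 0, 0.001, 0, 0, 0, 0.01, 0, 0, 0.002, 0, 0, 0, 0.01, 0, 0, 0.003, 0, 0, 0, 0.01, 0, 0, 0.003, 0, 0, 0, 0.01, 0, 0, 0.003, 0, 0, 0, 0.01]

```text
time_s: 16.1
ee_pos: [590.7, -190.4, 225.3]
tcp_rot: [-0.26, 3.131, -0.0]
ft_force: [-0.1, -0.1, -3.0]
opening: 19.5
finger_force: 44.9
```

Emit:
play_rows:
  deltas: [0, 0, 0.001, 0, 0, 0, 0.01, -0.001, 0, 0.001, 0, 0, 0, 0.01, -0.002, 0, 0.001, 0, 0, 0, 0.01, -0.003, 0, 0.001, 0, 0, 0, 0.01, -0.004, 0, 0.001, 0, 0, 0, 0.01, -0.005, 0, 0.001, 0, 0, 0, 0.01, -0.005, 0, 0.001, 0, 0, 0, 0.01]

```text
time_s: 16.98
ee_pos: [595.7, -189.6, 224.1]
tcp_rot: [-0.26, 3.131, -0.0]
ft_force: [-1.9, -1.3, -1.2]
opening: 19.9
finger_force: 44.9
```

Emit:
play_rows:
  deltas: [-0.001, 0, 0, 0, 0, 0, 0.01, -0.002, 0, 0, 0, 0, 0, 0.01, -0.003, 0, 0, 0, 0, 0, 0.01, -0.004, 0, 0, 0, 0, 0, 0.01, -0.004, 0, 0, 0, 0, 0, 0.01]

```text
time_s: 17.6
ee_pos: [599.6, -188.8, 224.1]
tcp_rot: [-0.26, 3.131, -0.0]
ft_force: [-2.1, -0.0, -0.6]
opening: 19.6
finger_force: 44.9
```

Emit:
play_rows:
  deltas: [-0.001, 0, 0, 0, 0, 0, 0.01, -0.001, 0, 0, 0, 0, 0, 0.01]

```text
time_s: 17.85
ee_pos: [600.6, -188.7, 224.1]
tcp_rot: [-0.26, 3.131, -0.0]
ft_force: [-1.3, -0.3, -0.8]
opening: 19.5
finger_force: 44.9
```

Emit:
play_rows:
  deltas: [-0.001, 0, 0, 0, 0, 0, 0.01, -0.001, 0, 0, 0, 0, 0, 0.01]

```text
time_s: 18.1
ee_pos: [601.8, -188.2, 223.7]
tcp_rot: [-0.261, 3.131, 0.0]
ft_force: [-0.8, -0.5, -5.4]
opening: 19.7
finger_force: 44.9
```

The force went back to the full weight at x=601.8, so the key is over the notch. I'll centre it by +1 mm and lower gently.

Emit:
play_rows:
  deltas: [-0.001, 0, 0, 0, 0, 0, 0.01, -0.001, 0, 0.001, 0, 0, 0, 0.01, -0.001, 0, 0.002, 0, 0, 0, 0.01, -0.001, 0, 0.003, 0, 0, 0, 0.01, -0.001, 0, 0.003, 0, 0, 0, 0.01]

```text
time_s: 18.73
ee_pos: [602.4, -188.3, 220.9]
tcp_rot: [0.26, -3.131, -0.0]
ft_force: [0.2, -0.6, -5.3]
opening: 19.8
finger_force: 44.9
```

Emit:
play_rows:
  deltas: [0, 0, 0.001, 0, 0, 0, 0.01, 0, 0, 0.002, 0, 0, 0, 0.01, 0, 0, 0.003, 0, 0, 0, 0.01, 0, 0, 0.004, 0, 0, 0, 0.01, 0, 0, 0.005, 0, 0, 0, 0.01, 0, 0, 0.006, 0, 0, 0, 0.01, 0, 0, 0.006, 0, 0, 0, 0.01, 0, 0, 0.006, 0, 0, 0, 0.01]

```text
time_s: 19.73
ee_pos: [602.5, -188.4, 215.3]
tcp_rot: [-0.26, 3.131, -0.0]
ft_force: [-1.4, 0.2, -1.4]
opening: 19.5
finger_force: 44.9
```

Run:
```python
from h import *
from bench import *
s=read_state();print(s["ee_pos"],s["ft_force"],s["ft_torque"])
for n in("side","top"):
    read_camera(n)
    for t in("basket_key","basket_handle","basket","hook_b_arm"):print(n,t,[r["xyz"] for r in mark_of(n,t)][:1])
```

```text
[ 602.49361373 -188.38401042  215.31392971] [-1.40737083  0.18765131 -1.44746867] [0.19608464 0.26856016 0.00093816]
side basket_key [[604.2, -190.3, 186.8]]
side basket_handle [[602.2, -187.5, 234.6]]
side basket [[604.5, -187.8, 76.7]]
side hook_b_arm [[583.4, -195.0, 198.8]]
top basket_key [[462.8, 408.1, 2.6]]
top basket_handle []
top basket [[601.1, -191.7, 81.7]]
top hook_b_arm [[619.7, 210.1, 198.6]]
```

The weight moves onto the plate about 9 mm lower, so the key is seated. I'll lower 1 mm more to unload, then ease the grip and release.

Emit:
play_rows:
  deltas: [0, 0, 0.001, 0, 0, 0, 0.01, 0, 0, 0.001, 0, 0, 0, 0.01, 0, 0, 0.001, 0, 0, 0, 0.01]

```text
time_s: 20.6
ee_pos: [602.5, -188.4, 214.2]
tcp_rot: [-0.26, 3.131, -0.0]
ft_force: [-1.1, 1.3, 1.0]
opening: 19.8
finger_force: 44.9
```

Emit:
play_rows:
  deltas: [0, 0, 0, 0, 0, 0, 0.01, 0, 0, 0, 0, 0, 0, 0.01, 0, 0, 0, 0, 0, 0, 0.01]
  grip_force: 5

```text
time_s: 20.98
ee_pos: [602.5, -188.4, 214.1]
tcp_rot: [-0.26, 3.131, -0.0]
ft_force: [-0.8, -0.4, 1.2]
opening: 20.2
finger_force: 5.0
```

Emit:
play_rows:
  deltas: [0, 0, 0, 0, 0, 0, 0.022, 0, 0, 0, 0, 0, 0, 0.026, 0, 0, 0, 0, 0, 0, 0.034, 0, 0, 0, 0, 0, 0, 0.042, 0, 0, 0, 0, 0, 0, 0.05, 0, 0, 0, 0, 0, 0, 0.05, 0, 0, 0, 0, 0, 0, 0.05]

```text
time_s: 21.85
ee_pos: [602.4, -188.4, 214.1]
tcp_rot: [-0.26, 3.131, -0.0]
ft_force: [0.0, 0.8, 0.1]
opening: 49.6
finger_force: 0.0
```

Run:
```python
from h import *
from bench import *
import cv2
s=read_state();print(s["ee_pos"],s["ft_force"],s["opening"])
f=lambda im,x,y:cv2.resize(im[y:y+113,x:x+150],(400,300),interpolation=cv2.INTER_CUBIC)[...,::-1]
im=read_camera("side");cv2.imwrite("pics/c4.png",np.hstack([f(im,265,120),f(read_camera("top"),345,165)]))
for t in("basket_key","basket_handle","basket","vial"):print(t,[r["xyz"] for r in mark_of("side",t)][:1])
```

```text
[ 602.43900426 -188.37003221  214.09026453] [0.02059566 0.76536917 0.08900102] 49.60588733213851
basket_key [[605.6, -191.6, 189.2]]
basket_handle [[601.5, -191.1, 237.4]]
basket [[601.7, -189.3, 77.7]]
vial [[623.6, -184.8, 81.7]]
```

View pics/c4.png

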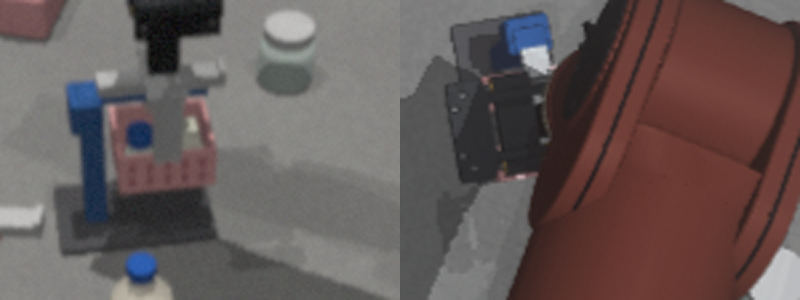

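The basket hangs level with the jar inside. Withdrawing straight up.

Emit:
play_rows:
  deltas: [0, 0, -0.01, 0, 0, 0, 0.05, 0, 0, -0.025, 0, 0, 0, 0.05, 0, 0, -0.045, 0, 0, 0, 0.05, 0, 0, -0.07, 0, 0, 0, 0.05, 0, 0, -0.1, 0, 0, 0, 0.05, 0, 0, -0.13, 0, 0, 0, 0.05, 0.04, 0, -0.15, 0, 0, 0, 0.05, 0.08, 0, -0.15, 0, 0, 0, 0.05, 0.12, 0, -0.15, 0, 0, 0, 0.05, 0.12, 0, -0.15, 0, 0, 0, 0.05]

```text
time_s: 23.4
ee_pos: [481.9, -210.0, 366.4]
tcp_rot: [-0.255, 3.127, 0.002]
ft_force: [0.9, -0.0, 0.6]
opening: 50.3
finger_force: 0.0
```

Run:
```python
from h import *
from bench import *
import cv2
s=read_state();print(s["ee_pos"],s["ft_force"],s["opening"])
f=lambda im,x,y:cv2.resize(im[y:y+113,x:x+150],(400,300),interpolation=cv2.INTER_CUBIC)[...,::-1]
im=read_camera("side");a=read_camera("top")
cv2.imwrite("pics/c5.png",np.vstack([np.hstack([f(im,265,120),f(a,345,165)]),cv2.resize(im,(400,250))[...,::-1].repeat(1,0) if 0 else np.hstack([cv2.resize(im,(400,250)),cv2.resize(a,(400,250))])[...,::-1]]))
for n in("side","top"):
  for t in("basket_key","basket_handle","basket","vial","gel","cup","jar"):print(n,t,[r["xyz"] for r in mark_of(n,t)][:1])
```

```text
[ 481.8918818  -210.04009417  366.36574065] [ 0.94645275 -0.03243194  0.63036865] 50.32725756372638
side basket_key [[602.3, -189.0, 189.4]]
side basket_handle [[604.7, -186.5, 236.7]]
side basket [[604.3, -188.8, 78.1]]
side vial [[625.1, -185.0, 81.8]]
side gel [[614.1, 1.5, -0.3]]
side cup []
side jar [[452.3, -427.4, 1.8]]
top basket_key [[600.8, -190.1, 185.3]]
top basket_handle [[605.8, -186.3, 239.5]]
top basket [[599.9, -189.7, 80.8]]
top vial [[624.2, -184.1, 81.5]]
top gel [[620.0, 1.7, 0.9]]
top cup [[463.7, 412.0, -0.3]]
top jar []
```

View pics/c5.png

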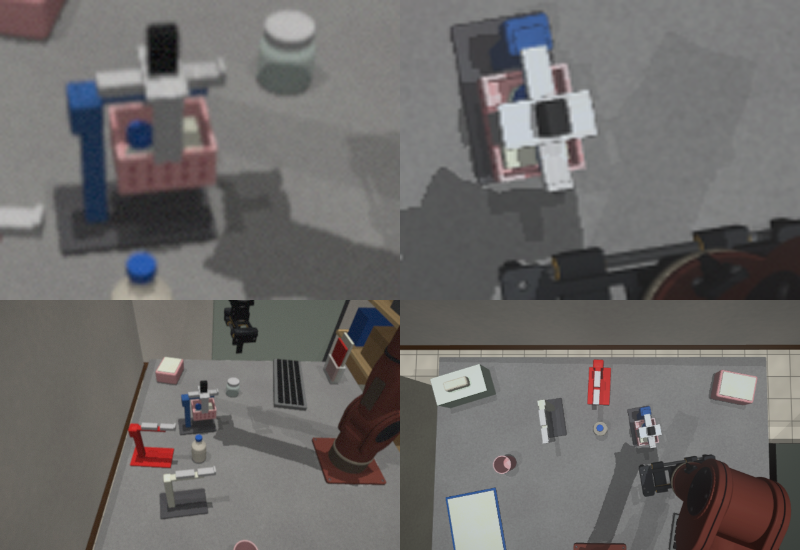

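The basket hangs seated and level on the blue hook, the jar is standing in it, nothing else has moved, and the gripper is clear.

```bash
python3 -c "from bench import *;print(finish_job())"
```

```text
the job is handed in; nothing more can be done
None
```

The job is handed in at about 23 s: the basket hangs level on the blue stand with its key fully in the notch and the little jar standing in it, the gripper is clear, and nothing else on the counter appears to have moved.

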